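Shuttle a bearing under the gauge

TASK

Measure the ball bearing that lies in the shuttle: hold the red lock pad down and, keeping it down, push the shuttle gently along its rail until it rests against the stop under the dial gauge, then let the pad spring back up so that the shuttle is locked there, and press and release the green key of the readout box to take the reading. Only press and push: do not pick anything up, leave the bearing lying in its nest, do not touch the gauge, and do not disturb the other things on the bench.

Things in the scene. Friction and masses are not known exactly. Their poses are not given: they have to be found in the camera images.
- slide_base: Fixed dark grey base plate of the slide, 110 x 440 x 14 mm, with a steel rail along its middle. Origin: centre of its underside, on the bench. Its y axis is the direction in which the shuttle must travel (towards the gauge, to the robot's left at yaw 0), x points away from the robot at yaw 0, z up.
- carriage (a joint): Travel of the shuttle (flat light grey carriage, 76 mm wide, 200 mm long, top 44 mm above the bench, about 1 kg) along the base's +y, in m: 0 at the start, 0.12 against the stop. With the lock open it runs with about 1.5 N of friction; with the lock closed it cannot be pushed along (about 1 mm of play).
- lock_pad (a joint): Downward travel of the red lock pad in m: 0 up (locked), 0.008 fully down. Its tooth stands in a rack with a slot every 10 mm of travel (one at the stop) and is clear of it from 0.0035 on: keep 0.005 to 0.008 while the shuttle moves, or the tooth catches in the next slot. Spring: 3 N at 0, 6 N at 0.008; let go over a slot, the pad comes up by itself.
- lock_pad_top (a point): Centre of the top face of the red lock pad at the rear end of the shuttle (the end farther from the gauge), 38 mm across the rail by 40 mm along it. It rides with the shuttle and goes down with the pad; 74 mm above the bench when up.
- push_plate_top (a point): Middle of the top edge of the grey upright push plate between the pad and the bearing nest: 62 mm across the rail, 9 mm thick, top 102 mm above the bench (28 mm above the raised pad). Its rear face stands 23 mm from the middle of the pad on the gauge side and can be pushed by a finger that stands on the pad.
- carriage_nose (a point): Middle of the leading end face of the shuttle plate, 39 mm above the bench; it meets the stop. It lies 170 mm from the middle of the pad along the travel.
- nest_seat (a point): Centre of the floor of the round nest (7 mm deep, 49 mm bore, in a black block 66 mm square whose rim is 54 mm above the bench) on the shuttle, 135 mm from the middle of the pad along the travel; floor 47 mm above the bench.
- bearing_centre (a point): Centre of the loose steel ball bearing (47 mm diameter, 14 mm thick) lying flat in the nest, 54 mm above the bench.
- stop_face (a point): Middle of the face of the black rubber stop on the blue clamp block that carries the gauge; the face looks back along the rail towards the shuttle, 39 mm above the bench. It is fixed to the base, 120 mm from the carriage nose at the start.
- gauge_tip (a point): Measuring tip of the fixed dial gauge, 2 mm above the top of the bearing once the shuttle is home, 35 mm before the stop face. The gauge (60 mm dial, axis level, centre 139 mm above the bench) hangs from a column 234 mm tall over the bench, beyond the stop.
- readout: Fixed grey readout box, 125 x 110 mm, flat deck 39 mm high towards the robot and a tilted display at the back (up to 92 mm high). Origin: centre of its underside; x points to the display side, z up.
- reading_key_top (a point): Centre of the top of the round green key on the deck of the readout box, 30 mm diameter in a black collar, 61 mm above the bench when up.
- reading_key (a joint): Downward travel of the green key in m: 0 up, 0.006 fully down, which takes 4 N. It springs back.
- hex_keys: Bystander: black folding hex key set, 30 x 85 x 22 mm, on the bench on the robot's side of the base.
- bench_driver: Bystander: screwdriver with dark grey handle, 25 x 161 x 25 mm, on the bench beyond the base.
- oil_bottle: Bystander: small brown dropper bottle, 33 mm wide, 102 mm tall, at the back.
- tape_roll: Bystander: roll of masking tape, 105 mm wide, 25 mm high, lying at the back.
- record_pen: Bystander: black ball pen, 140 mm long, lying in front of the robot.
- v_block: Bystander: ground steel V block, 50 x 51 x 42 mm, on the right.
- shaft_coupling: Bystander: aluminium shaft coupling, 28 mm wide, 34 mm tall, upright, on the right.
- tweezers: Bystander: pointed tweezers, 120 mm long, lying in front on the right.
Things that resemble listed ones, but are neither listed nor needed, are in the scene too. Leave any black or yellow look-alike of the part that bears bearing_centre alone.

How it is judged (in metres and radians):
On the way, in this order (a step that is already met when the one before it is completed fails the run):
1. the red pad is held down while the shuttle still stands clear of the stop (value of joint lock_pad above 0.0035 m and y of carriage_nose in the frame of stop_face below -0.06 m), for 0.1 s.
2. the shuttle rests against the stop with the pad still held down (value of joint lock_pad above 0.003 m and y of carriage_nose in the frame of stop_face above -0.002 m), for 0.2 s.
3. the pad has been let go and is up, the shuttle still against the stop (value of joint lock_pad below 0.0015 m and y of carriage_nose in the frame of stop_face above -0.002 m), for 0.2 s.
4. the green key is pressed with the shuttle locked at the stop (all of step 3 and value of joint reading_key above 0.004 m), for 0.05 s.
At the end, for the whole second after the job is handed in: The shuttle rests within 2 mm of the stop face with the red pad up (within 1.5 mm) and the shuttle locked, the bearing lies flat in its nest within 5 mm of the gauge's axis, and the green key is up again (all of step 3 and value of joint reading_key below 0.0015 m and linear speed of carriage below 0.005 m/s and horizontal distance between bearing_centre and gauge_tip below 0.005 m and distance between bearing_centre and nest_seat below 0.009 m and angle between bearing_centre's own z axis and vertical below 0.06 rad); the robot touches nothing.
It fails at once if the shuttle is slung along faster than 0.35 m/s (velocity of joint carriage above 0.35 m/s).
It fails at once if the bearing leaves its nest (z of bearing_centre in the frame of nest_seat above 0.012 m or horizontal distance between bearing_centre and nest_seat above 0.005 m).
It fails at once if the robot touches the gauge or its column (contact force between gauge_post and the arm above 1 N or contact force between gauge_post and the fingers above 1 N).
It fails at once if a bystander is moved by more than 15 mm (distance of any of hex_keys, bench_driver, oil_bottle, tape_roll, record_pen, v_block, shaft_coupling, tweezers from where it was at the start of the episode above 0.015 m).
It also fails if it takes over 40 s, if anything falls off the work surface, if the arm or the gripper's body presses on something with over 40 N, if the wrist force passes 120 N, or if a joint passes its speed limit or range.

ROBOT

A 6-joint arm with a two-finger parallel gripper is mounted at the origin on a cart in front of the work surface, level with it; the furniture and walls round the work are solid. World frame = base frame: x ahead of the robot, y to its left, z up, the work surface at z = 0. Lengths are in mm, angles in rad, forces in N, time in s.
With the tool pointing down it reaches from about 250 to 800 mm from the base axis. Payload 3.9 kg.
Tool frame: the origin (TCP) lies midway between the tips of the shut fingers; the grasp point (between the pads) lies 19 mm behind it; z points along the fingers, y is the line along which they close (so a half turn about z gives the same grasp; the last joint's range is limited). The gripper opens to 85 mm and grips with 20 to 120 N. Pads are 22 mm wide; open, the fingers measure 114 mm over their backs; the gripper's body (76 mm by 85 mm) begins 54 mm behind the grasp point. The pads swing forward as they close: fully open they stand 13 mm farther back than shut.
Start: joints at [1.104, 0.26, -0.138, 1.173, 0, 1.571], TCP at [236.26, 468.824, 231.304] pointing down, gripper open.
Joint ranges: [-2.78, 2.78], [-0.83, 1.72], [-1.28, 1.37], [-1.9, 2.12], [-1.57, 1.48], [-3.14, 3.14]. Speed limits (rad/s): [2.57, 2.57, 3.14, 3.14, 3.14, 3.14].

INTERFACE

Orientations are given as a rotation vector (axis times angle).
In Python, from station import arm gives the robot as it stands.
- The arm moves only by the tool step_arm, never from a script. Its argument "increments" is a list of rows, each an object of numbers: "claw": the closure, from -1 (fully open) to 1 (shut); "x", "y", "z": the shift along the world's x, y, z in mm; "ax", "ay", "az": the turn, a rotation vector about the world's x, y, z in rad. In form: [{"claw": .., "x": .., "y": .., "z": .., "ax": .., "ay": .., "az": ..}, ...]. A call has 1 to 20 rows; each row is the pose to reach, as a shift and turn from the pose commanded when the call began; what a row does not reach only later rows make up. A row lasts 1/10 s, in which the tool goes at most 50 mm and 8.59 degrees, less where a joint would pass 70% of its speed; a pose out of reach is approached as far as the arm can. A call with a gripper value outside its range is refused whole. The fingers move at their own pace and stop on an object; the grip force is fixed at half the most. Time passes only in rows, so rows that repeat a pose let the fingers close. It gives the time, the measured TCP pose, the force, the opening and the grip force at its end, in the units of the state.
- arm.state(): the state, without advancing time (a new reading comes with each control period).
- arm.snapshot(name): name is "side" or "top"; returns a dict with "img" (384x512x3 uint8, red, green, blue), "camera_matrix" (3x3 intrinsics, pixels), "position" and "rotation" of the camera in the world. Camera axes: x right, y down, z forward; pixel columns grow to the right and rows downward; lengths in mm; the calibration is good to about 2 mm. A picture is of the moment at which its call begins. There is no depth.
- arm.hand_in(): hands the job in; it is judged then, once.
The state is a dict: "t": time; "q": joint angles; "joint_velocities": joint speeds; "effort": joint torques, N m; "position": TCP position; "eef_rot": TCP orientation; "contact_force": force on the tool from outside, world axes, zero at the start; "moment": the same for the moment, N m; "width": finger opening in mm; "grip_force": force on a finger pad.
Only numpy, scipy, OpenCV 4.12 (cv2) and the standard library are available. Lean on these libraries where they do the work, as an engineer would, in place of code of your own. Each camera call takes 0.05 s, during which the arm holds its last target. There are 200 camera calls.

## Working session

There is one attempt and no reset: what is moved stays moved. The work goes in short steps, Python scripts to look and compute and a tool call to move; the robot and the scene stay as the last step left them, time stands still between calls to the robot, and variables do not carry over. Pictures are saved under pics/ and viewed, at most 10 in all, crops included, and the job is handed in when it is done.

Besides the shell and the picture viewer there is one more tool, called after "Emit:" as a command line: name --argument value ..., lists and objects as JSON in quotes. step_arm: Moves the arm, as the interface text tells. Its arguments: {"type":"object","properties":{"increments":{"type":"array"}},"required":["increments"]}

```bash
mkdir -p pics; cat > h.py <<'E'
import numpy as np, cv2
from station import arm
def snap(n,f=None):
    s=arm.snapshot(n)
    if f: cv2.imwrite('pics/'+f,s['img'][:,:,::-1])
    return s
def ray(s,u,v,z):
    K=np.array(s['camera_matrix']);R=np.array(s['rotation']);p=np.array(s['position'])
    if R.shape==(3,): R=cv2.Rodrigues(R)[0]
    d=R@np.linalg.inv(K)@[u,v,1]
    return p+d*(z-p[2])/d[2]
E
python3 - <<'E'
from h import *
a=snap('top','t1.png');b=snap('side','s1.png')
for s in(a,b): print(s['position'],s['rotation'],s['camera_matrix'])
print(arm.state())
E
```

```text
[ 448.81721374  -33.59557211 1468.91079595] [-2.21526859  2.16274658 -0.06654153] [[361.5840677    0.         254.65379768]
 [  0.         361.5840677  194.72738789]
 [  0.           0.           1.        ]]
[ -13.486009   -825.5357791   550.83289407] [-1.92884696  0.62964644 -0.38256138] [[379.77780138   0.         254.37231698]
 [  0.         379.77780138 192.08949923]
 [  0.           0.           1.        ]]
{'t': 0.1, 'q': array([ 1.10398059e+00,  2.60652030e-01, -1.39244250e-01,  1.17269614e+00,
        4.02371607e-05,  1.57081911e+00]), 'joint_velocities': array([-0.00116819, -0.00228295,  0.00311886,  0.00370823,  0.00044754,
       -0.00020216]), 'effort': array([-4.46870172e-04, -4.06508482e+01,  2.54527259e+01,  1.00851146e-02,
       -5.13113946e-05,  3.85741316e-06]), 'position': array([235.98664016, 468.28727499, 230.52887656]), 'eef_rot': array([-7.26561996e-01, -3.05595301e+00,  2.72978595e-03]), 'contact_force': array([ 0.09423696, -0.35411337, -0.69353947]), 'moment': array([ 0.02430882, -0.03259096, -0.02180631]), 'grip_force': 0.0, 'width': 85.94548340925236}
```

View pics/t1.png

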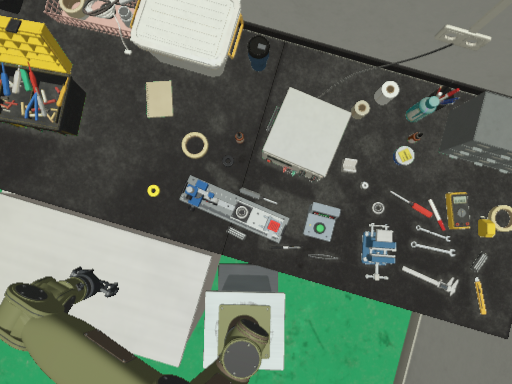

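View pics/s1.png

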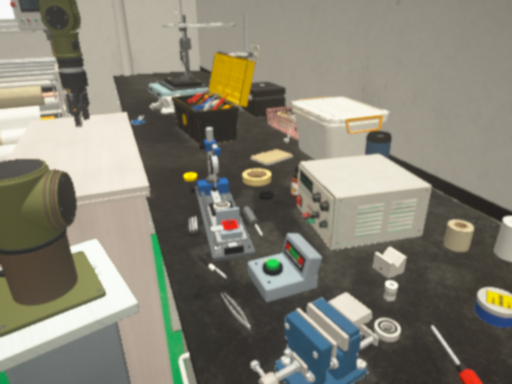

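The top view shows the slide running from (285,230) to (187,190), with the red pad at about (274,226), the bearing in its nest at about (242,212), the gauge and blue clamp at about (200,190), and the green key at about (320,228). Look-alikes of the bearing are the yellow ring (153,190), a black ring (228,161) and a steel ring (378,208); I choose the one in the shuttle. Other red things are the screwdriver (420,210) and the display on the readout, and the pad is the red square on the shuttle. The side view agrees: pad (230,225), key (272,267).

```bash
python3 - <<'E'
from h import *
s=snap('top');im=s['img']
hsv=cv2.cvtColor(im,cv2.COLOR_RGB2HSV)
def cen(m,box):
    x0,y0,x1,y1=box;k=np.zeros_like(m);k[y0:y1,x0:x1]=m[y0:y1,x0:x1]
    n,l,st,c=cv2.connectedComponentsWithStats(k);i=1+np.argmax(st[1:,4]);return c[i],st[i]
red=cv2.inRange(hsv,(0,130,90),(8,255,255))|cv2.inRange(hsv,(172,130,90),(180,255,255))
gr=cv2.inRange(hsv,(45,120,60),(85,255,255))
r,rs=cen(red,(255,205,295,245)); g,gs=cen(gr,(305,210,335,245))
P=ray(s,*r,74);G=ray(s,*g,61);print(r,rs,P,'key',g,gs,G)
# slide base direction: from red rect & bearing
gray=cv2.cvtColor(im,cv2.COLOR_RGB2GRAY)
for (u,v,z) in [(242,212,61)]: print(ray(s,u,v,z))
b=snap('side');h2=cv2.cvtColor(b['img'],cv2.COLOR_RGB2HSV)
red=cv2.inRange(h2,(0,130,90),(8,255,255))|cv2.inRange(h2,(172,130,90),(180,255,255))
gr=cv2.inRange(h2,(45,120,60),(85,255,255))
r2,_=cen(red,(210,205,250,245));g2,_=cen(gr,(255,250,290,285));print('side',ray(b,*r2,74),ray(b,*g2,61))
c=cv2.resize(im[165:250,175:345],None,fx=4.7,fy=4.7,interpolation=cv2.INTER_CUBIC);cv2.imwrite('pics/c1.png',c[:,:,::-1])
E
```

```text
[273.38461538 225.63736264] [268 220  12  12  91] [ 418.29843866 -105.46852469   74.        ] key [319.57142857 227.67346939] [316 224   8   8  49] [ 414.44849442 -285.39474298   61.        ]
[467.93782563  17.00117115  61.        ]
side [ 415.36556003 -110.50146838   74.        ] [ 408.30950613 -293.40211179   61.        ]
```

View pics/c1.png

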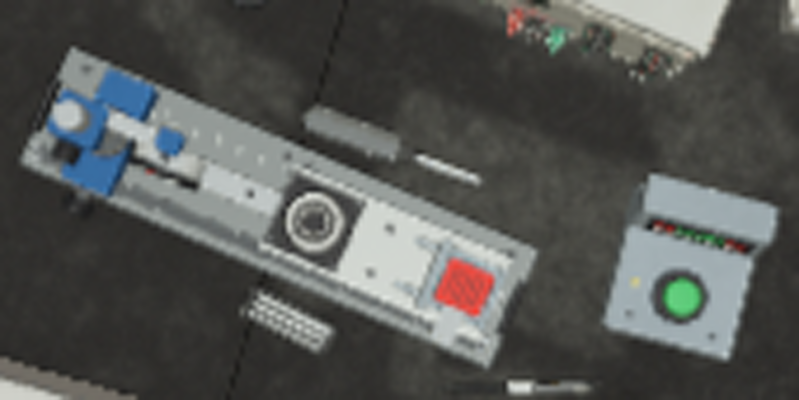

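The crop confirms the bearing in the shuttle's nest at about (242,212), with the pad behind it at (273.5,226) and the green key at (319.6,227.7). Rail direction is about (0.366, 0.930) in the world. First move: go above the pad with the fingers shut and the closing axis across the rail.

Emit:
step_arm --increments '[{"claw":1,"z":20},{"claw":1,"x":184,"y":-569,"z":20,"az":-1.478},{"claw":1,"x":184,"y":-569,"z":20,"az":-1.478},{"claw":1,"x":184,"y":-569,"z":20,"az":-1.478},{"claw":1,"x":184,"y":-569,"z":20,"az":-1.478},{"claw":1,"x":184,"y":-569,"z":20,"az":-1.478},{"claw":1,"x":184,"y":-569,"z":20,"az":-1.478},{"claw":1,"x":184,"y":-569,"z":20,"az":-1.478},{"claw":1,"x":184,"y":-569,"z":20,"az":-1.478},{"claw":1,"x":184,"y":-569,"z":20,"az":-1.478},{"claw":1,"x":184,"y":-569,"z":20,"az":-1.478},{"claw":1,"x":184,"y":-569,"z":-20,"az":-1.478},{"claw":1,"x":184,"y":-569,"z":-100,"az":-1.478},{"claw":1,"x":184,"y":-569,"z":-100,"az":-1.478},{"claw":1,"x":184,"y":-569,"z":-100,"az":-1.478},{"claw":1,"x":184,"y":-569,"z":-100,"az":-1.478},{"claw":1,"x":184,"y":-569,"z":-100,"az":-1.478}]'

```text
invalid input at $.increments[0]: expected keys claw, x, y, z, ax, ay, az
```

Emit:
step_arm --increments '[{"claw":1,"x":0,"y":0,"z":20,"ax":0,"ay":0,"az":0},{"claw":1,"x":184,"y":-569,"z":20,"ax":0,"ay":0,"az":-1.478},{"claw":1,"x":184,"y":-569,"z":20,"ax":0,"ay":0,"az":-1.478},{"claw":1,"x":184,"y":-569,"z":20,"ax":0,"ay":0,"az":-1.478},{"claw":1,"x":184,"y":-569,"z":20,"ax":0,"ay":0,"az":-1.478},{"claw":1,"x":184,"y":-569,"z":20,"ax":0,"ay":0,"az":-1.478},{"claw":1,"x":184,"y":-569,"z":20,"ax":0,"ay":0,"az":-1.478},{"claw":1,"x":184,"y":-569,"z":20,"ax":0,"ay":0,"az":-1.478},{"claw":1,"x":184,"y":-569,"z":20,"ax":0,"ay":0,"az":-1.478},{"claw":1,"x":184,"y":-569,"z":20,"ax":0,"ay":0,"az":-1.478},{"claw":1,"x":184,"y":-569,"z":20,"ax":0,"ay":0,"az":-1.478},{"claw":1,"x":184,"y":-569,"z":-20,"ax":0,"ay":0,"az":-1.478},{"claw":1,"x":184,"y":-569,"z":-100,"ax":0,"ay":0,"az":-1.478},{"claw":1,"x":184,"y":-569,"z":-100,"ax":0,"ay":0,"az":-1.478},{"claw":1,"x":184,"y":-569,"z":-100,"ax":0,"ay":0,"az":-1.478},{"claw":1,"x":184,"y":-569,"z":-100,"ax":0,"ay":0,"az":-1.478},{"claw":1,"x":184,"y":-569,"z":-100,"ax":0,"ay":0,"az":-1.478}]'

```text
t: 1.9
position: [420.2, -100.1, 131.5]
eef_rot: [-2.596, -1.769, 0.0]
contact_force: [0.2, 0.3, 0.5]
width: 0.3
grip_force: 0.0
```

```bash
python3 - <<'E'
from h import *
a=snap('top');b=snap('side')
A=cv2.resize(a['img'][165:250,225:310],(560,560),interpolation=2)
B=cv2.resize(b['img'][150:270,180:260],(240,360),interpolation=2)
o=np.zeros((560,800,3),np.uint8);o[:,:560]=A;o[:360,560:]=B
cv2.imwrite('pics/c2.png',o[:,:,::-1])
K=np.array(b['camera_matrix']);R=np.array(b['rotation']);R=cv2.Rodrigues(R)[0] if R.shape==(3,) else R
for p in ([420.2,-100.1,131.5],[418.3,-105.5,74]):
    q=K@R.T@(np.array(p)-b['position']);print(q[:2]/q[2])
E
```

```text
[228.0983555  201.75664462]
[229.56651037 223.07193241]
```

View pics/c2.png

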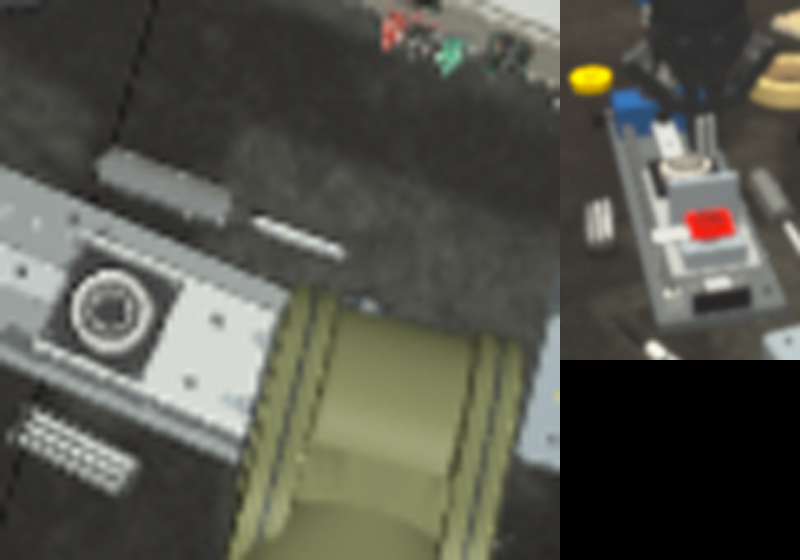

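The crop shows the shut finger tips at (706,150), lined up over the rear part of the plate, with the pad at (709,223). Both match the predicted pixels, so I go down onto the pad.

Emit:
step_arm --increments '[{"claw":1,"x":0,"y":0,"z":-30,"ax":0,"ay":0,"az":0},{"claw":1,"x":0,"y":0,"z":-45,"ax":0,"ay":0,"az":0},{"claw":1,"x":0,"y":0,"z":-52,"ax":0,"ay":0,"az":0},{"claw":1,"x":0,"y":0,"z":-56,"ax":0,"ay":0,"az":0},{"claw":1,"x":0,"y":0,"z":-59,"ax":0,"ay":0,"az":0},{"claw":1,"x":0,"y":0,"z":-61,"ax":0,"ay":0,"az":0},{"claw":1,"x":0,"y":0,"z":-61,"ax":0,"ay":0,"az":0},{"claw":1,"x":0,"y":0,"z":-61,"ax":0,"ay":0,"az":0}]'

```text
t: 2.8
position: [421.1, -100.1, 71.0]
eef_rot: [2.595, 1.77, 0.003]
contact_force: [0.2, 2.3, 3.2]
width: 0.0
grip_force: 1.8
```

Emit:
step_arm --increments '[{"claw":1,"x":0,"y":0,"z":-2,"ax":0,"ay":0,"az":0},{"claw":1,"x":0,"y":0,"z":-4,"ax":0,"ay":0,"az":0},{"claw":1,"x":0,"y":0,"z":-4,"ax":0,"ay":0,"az":0},{"claw":1,"x":0,"y":0,"z":-4,"ax":0,"ay":0,"az":0}]'

```text
t: 3.2
position: [421.0, -100.1, 66.6]
eef_rot: [2.595, 1.769, 0.002]
contact_force: [0.7, 2.3, 5.9]
width: 0.0
grip_force: 2.6
```

Emit:
step_arm --increments '[{"claw":1,"x":0.73,"y":1.86,"z":0.5,"ax":0,"ay":0,"az":0},{"claw":1,"x":1.83,"y":4.65,"z":0.5,"ax":0,"ay":0,"az":0},{"claw":1,"x":3.3,"y":8.4,"z":0.5,"ax":0,"ay":0,"az":0},{"claw":1,"x":5.1,"y":13,"z":0.5,"ax":0,"ay":0,"az":0},{"claw":1,"x":7.3,"y":18.6,"z":0.5,"ax":0,"ay":0,"az":0},{"claw":1,"x":9.5,"y":24.2,"z":0.5,"ax":0,"ay":0,"az":0},{"claw":1,"x":11.7,"y":29.8,"z":0.5,"ax":0,"ay":0,"az":0},{"claw":1,"x":13.9,"y":35.3,"z":0.5,"ax":0,"ay":0,"az":0},{"claw":1,"x":15.7,"y":40,"z":0.5,"ax":0,"ay":0,"az":0},{"claw":1,"x":17.2,"y":43.7,"z":0.5,"ax":0,"ay":0,"az":0},{"claw":1,"x":18.3,"y":46.5,"z":0.5,"ax":0,"ay":0,"az":0},{"claw":1,"x":18.3,"y":46.5,"z":0.5,"ax":0,"ay":0,"az":0}]'

```text
t: 4.4
position: [439.7, -54.2, 67.1]
eef_rot: [2.594, 1.769, 0.001]
contact_force: [0.8, 1.1, 5.6]
width: 0.2
grip_force: 2.5
```

```bash
python3 - <<'E'
from h import *
a=snap('top');b=snap('side')
A=cv2.resize(a['img'][165:250,180:265],(560,560),interpolation=2)
B=cv2.resize(b['img'][150:270,180:260],(240,360),interpolation=2)
o=np.zeros((560,800,3),np.uint8);o[:,:560]=A;o[:360,560:]=B
cv2.imwrite('pics/c3.png',o[:,:,::-1])
E
```

```text
(no output)
```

View pics/c3.png

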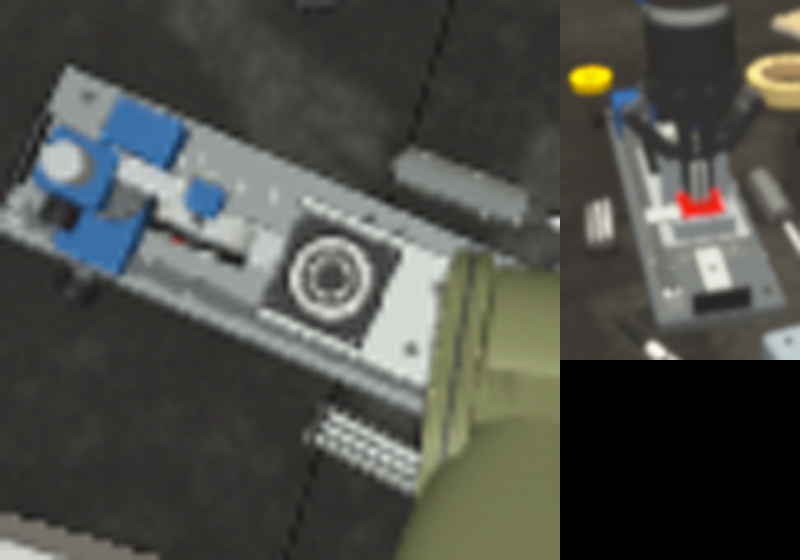

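The shuttle has followed: the bearing is now at about (230,207), roughly 50 mm along, and the fingers stand on the red pad at (700,200). I continue.

Emit:
step_arm --increments '[{"claw":1,"x":0.73,"y":1.86,"z":0,"ax":0,"ay":0,"az":0},{"claw":1,"x":1.83,"y":4.65,"z":0,"ax":0,"ay":0,"az":0},{"claw":1,"x":3.3,"y":8.4,"z":0,"ax":0,"ay":0,"az":0},{"claw":1,"x":5.1,"y":13,"z":0,"ax":0,"ay":0,"az":0},{"claw":1,"x":7.3,"y":18.6,"z":0,"ax":0,"ay":0,"az":0},{"claw":1,"x":9.5,"y":24.2,"z":0,"ax":0,"ay":0,"az":0},{"claw":1,"x":11.7,"y":29.8,"z":0,"ax":0,"ay":0,"az":0},{"claw":1,"x":13.9,"y":35.3,"z":0,"ax":0,"ay":0,"az":0},{"claw":1,"x":16.1,"y":40.9,"z":0,"ax":0,"ay":0,"az":0},{"claw":1,"x":18.3,"y":46.5,"z":0,"ax":0,"ay":0,"az":0},{"claw":1,"x":20.1,"y":51.2,"z":0,"ax":0,"ay":0,"az":0},{"claw":1,"x":21.6,"y":54.9,"z":0,"ax":0,"ay":0,"az":0},{"claw":1,"x":22.7,"y":57.7,"z":0,"ax":0,"ay":0,"az":0},{"claw":1,"x":22.7,"y":57.7,"z":0,"ax":0,"ay":0,"az":0}]'

```text
t: 5.9
position: [462.6, 4.7, 67.1]
eef_rot: [2.594, 1.77, 0.003]
contact_force: [3.6, -0.9, 4.8]
width: 0.0
grip_force: 2.5
```

Creep on until the push force shows the stop.

Emit:
step_arm --increments '[{"claw":1,"x":0.73,"y":1.86,"z":0,"ax":0,"ay":0,"az":0},{"claw":1,"x":1.46,"y":3.72,"z":0,"ax":0,"ay":0,"az":0},{"claw":1,"x":2.2,"y":5.6,"z":0,"ax":0,"ay":0,"az":0},{"claw":1,"x":2.9,"y":7.4,"z":0,"ax":0,"ay":0,"az":0},{"claw":1,"x":3.3,"y":8.4,"z":0,"ax":0,"ay":0,"az":0},{"claw":1,"x":3.3,"y":8.4,"z":0,"ax":0,"ay":0,"az":0}]'

```text
t: 6.5
position: [465.2, 12.5, 67.0]
eef_rot: [2.595, 1.769, 0.001]
contact_force: [2.7, -2.2, 5.0]
width: 0.0
grip_force: 2.5
```

Emit:
step_arm --increments '[{"claw":1,"x":0.4,"y":0.9,"z":0,"ax":0,"ay":0,"az":0},{"claw":1,"x":0.73,"y":1.86,"z":0,"ax":0,"ay":0,"az":0},{"claw":1,"x":1.1,"y":2.8,"z":0,"ax":0,"ay":0,"az":0},{"claw":1,"x":1.46,"y":3.7,"z":0,"ax":0,"ay":0,"az":0},{"claw":1,"x":1.46,"y":3.7,"z":0,"ax":0,"ay":0,"az":0}]'

```text
t: 7.0
position: [464.7, 15.7, 66.4]
eef_rot: [-2.596, -1.77, 0.005]
contact_force: [0.4, -3.9, 5.2]
width: 0.2
grip_force: 2.6
```

```bash
python3 - <<'E'
from h import *
a=snap('top');b=snap('side')
A=cv2.resize(a['img'][165:250,180:265],(560,560),interpolation=2)
B=cv2.resize(b['img'][150:270,180:260],(240,360),interpolation=2)
o=np.zeros((560,800,3),np.uint8);o[:,:560]=A;o[:360,560:]=B
cv2.imwrite('pics/c4.png',o[:,:,::-1])
E
```

```text
(no output)
```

View pics/c4.png

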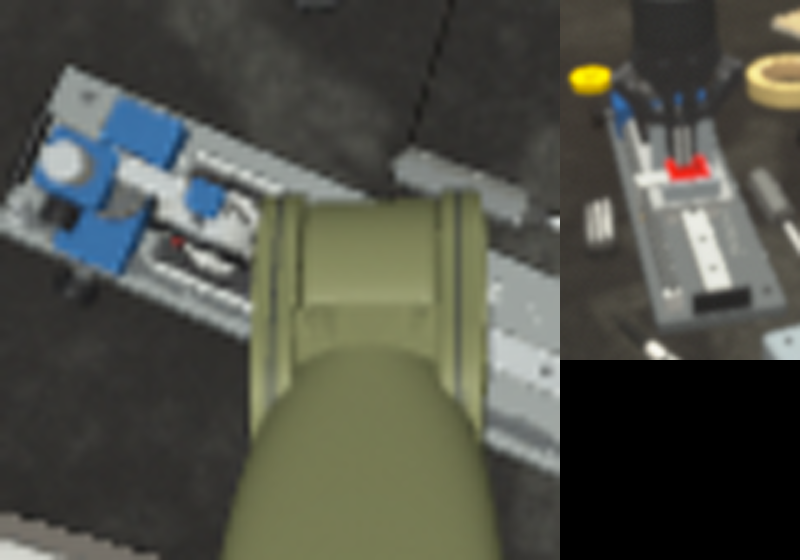

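The picture shows the bearing under the gauge arm at about (210,250), with the shuttle near the blue clamp. Force is starting to build, so I push a little further to confirm the stop.

Emit:
step_arm --increments '[{"claw":1,"x":0.4,"y":0.9,"z":0,"ax":0,"ay":0,"az":0},{"claw":1,"x":0.73,"y":1.86,"z":0,"ax":0,"ay":0,"az":0},{"claw":1,"x":1.1,"y":2.8,"z":0,"ax":0,"ay":0,"az":0},{"claw":1,"x":1.46,"y":3.7,"z":0,"ax":0,"ay":0,"az":0},{"claw":1,"x":1.46,"y":3.7,"z":0,"ax":0,"ay":0,"az":0},{"claw":1,"x":1.46,"y":3.7,"z":0,"ax":0,"ay":0,"az":0}]'

```text
t: 7.7
position: [465.1, 18.1, 66.3]
eef_rot: [2.595, 1.768, -0.009]
contact_force: [-1.2, -7.1, 7.2]
width: 0.5
grip_force: 5.0
```

Emit:
step_arm --increments '[{"claw":1,"x":0.4,"y":0.9,"z":0,"ax":0,"ay":0,"az":0},{"claw":1,"x":0.73,"y":1.86,"z":0,"ax":0,"ay":0,"az":0},{"claw":1,"x":1.1,"y":2.8,"z":0,"ax":0,"ay":0,"az":0},{"claw":1,"x":1.1,"y":2.8,"z":0,"ax":0,"ay":0,"az":0},{"claw":1,"x":1.1,"y":2.8,"z":0,"ax":0,"ay":0,"az":0}]'

```text
t: 8.2
position: [465.1, 18.1, 66.3]
eef_rot: [2.593, 1.763, -0.017]
contact_force: [-3.2, -15.8, 10.6]
width: 0.0
grip_force: 11.1
```

Position is fixed at 16 N, so the shuttle is against the stop. I relax the push a little, let the pad up, back off from the plate and rise.

Emit:
step_arm --increments '[{"claw":1,"x":-0.7,"y":-1.9,"z":0,"ax":0,"ay":0,"az":0},{"claw":1,"x":-0.9,"y":-2.3,"z":1,"ax":0,"ay":0,"az":0},{"claw":1,"x":-0.9,"y":-2.3,"z":3,"ax":0,"ay":0,"az":0},{"claw":1,"x":-0.9,"y":-2.3,"z":6,"ax":0,"ay":0,"az":0},{"claw":1,"x":-0.9,"y":-2.3,"z":9,"ax":0,"ay":0,"az":0},{"claw":1,"x":-0.9,"y":-2.3,"z":12,"ax":0,"ay":0,"az":0},{"claw":1,"x":-0.9,"y":-2.3,"z":12,"ax":0,"ay":0,"az":0}]'

```text
t: 8.9
position: [463.1, 19.1, 77.0]
eef_rot: [-2.594, -1.768, 0.014]
contact_force: [-2.6, -5.6, 1.1]
width: -0.3
grip_force: 3.1
```

Emit:
step_arm --increments '[{"claw":1,"x":-1.5,"y":-3.7,"z":1,"ax":0,"ay":0,"az":0},{"claw":1,"x":-3.7,"y":-9.3,"z":3,"ax":0,"ay":0,"az":0},{"claw":1,"x":-4,"y":-10,"z":15,"ax":0,"ay":0,"az":0},{"claw":1,"x":-4,"y":-10,"z":40,"ax":0,"ay":0,"az":0},{"claw":1,"x":-4,"y":-10,"z":60,"ax":0,"ay":0,"az":0},{"claw":1,"x":-10,"y":-40,"z":65,"ax":0,"ay":0,"az":0},{"claw":1,"x":-20,"y":-90,"z":65,"ax":0,"ay":0,"az":0},{"claw":1,"x":-35,"y":-140,"z":65,"ax":0,"ay":0,"az":0},{"claw":1,"x":-40,"y":-180,"z":65,"ax":0,"ay":0,"az":0},{"claw":1,"x":-40,"y":-180,"z":65,"ax":0,"ay":0,"az":0},{"claw":1,"x":-40,"y":-180,"z":65,"ax":0,"ay":0,"az":0}]'

```text
t: 10.0
position: [427.1, -160.2, 143.6]
eef_rot: [-2.597, -1.765, -0.001]
contact_force: [0.1, 0.1, 0.3]
width: 0.2
grip_force: 0.0
```

```bash
python3 - <<'E'
from h import *
a=snap('top');b=snap('side')
A=cv2.resize(a['img'][165:250,180:265],(560,560),interpolation=2)
B=cv2.resize(b['img'][130:230,180:260],(240,300),interpolation=2)
o=np.zeros((560,800,3),np.uint8);o[:,:560]=A;o[:300,560:]=B
cv2.imwrite('pics/c5.png',o[:,:,::-1])
h=cv2.cvtColor(a['img'],cv2.COLOR_RGB2HSV);m=cv2.inRange(h,(0,130,90),(8,255,255))|cv2.inRange(h,(172,130,90),(180,255,255))
m[:, :210]=0;m[:,265:]=0;m[:190]=0;m[240:]=0
ys,xs=np.nonzero(m);print(len(xs));P=ray(a,xs.mean(),ys.mean(),74);d=P-[418.3,-105.47,74];print(P,np.linalg.norm(d),d/np.linalg.norm(d))
E
```

```text
92
[462.87040985   5.84826113  74.        ] 119.90945206900662 [0.37170055 0.92835268 0.        ]
```

View pics/c5.png

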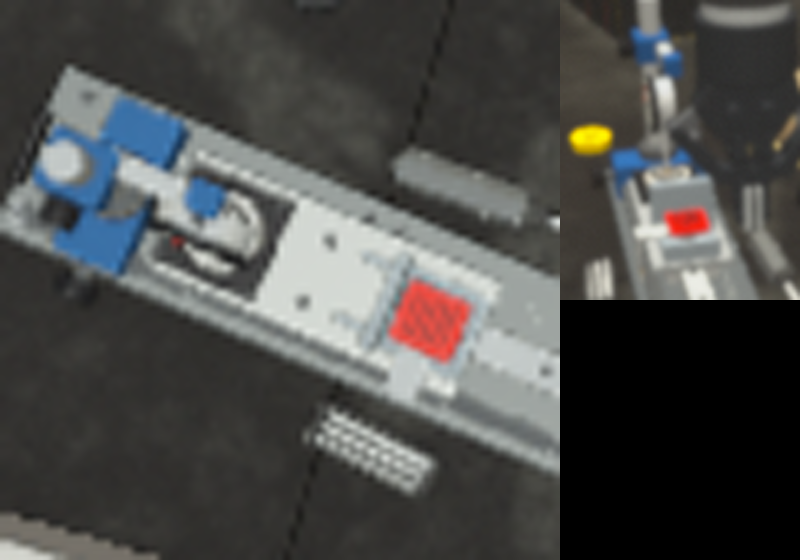

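Shuttle travel measures 119.9 mm. The picture shows the red pad up at about (245,214) and the bearing under the gauge at about (214,200). Now the green key.

Emit:
step_arm --increments '[{"claw":1,"x":-5,"y":-45,"z":0,"ax":0,"ay":0,"az":0},{"claw":1,"x":-10,"y":-90,"z":0,"ax":0,"ay":0,"az":0},{"claw":1,"x":-12.7,"y":-125,"z":-10,"ax":0,"ay":0,"az":0},{"claw":1,"x":-12.7,"y":-125,"z":-45,"ax":0,"ay":0,"az":0},{"claw":1,"x":-12.7,"y":-125,"z":-70,"ax":0,"ay":0,"az":0},{"claw":1,"x":-12.7,"y":-125,"z":-78,"ax":0,"ay":0,"az":0},{"claw":1,"x":-12.7,"y":-125,"z":-82,"ax":0,"ay":0,"az":0},{"claw":1,"x":-12.7,"y":-125,"z":-84,"ax":0,"ay":0,"az":0},{"claw":1,"x":-12.7,"y":-125,"z":-84,"ax":0,"ay":0,"az":0}]'

```text
t: 11.0
position: [415.9, -284.4, 60.7]
eef_rot: [2.594, 1.771, 0.001]
contact_force: [0.1, 0.8, 1.8]
width: 0.1
grip_force: 0.6
```

Emit:
step_arm --increments '[{"claw":1,"x":0,"y":0,"z":-2,"ax":0,"ay":0,"az":0},{"claw":1,"x":0,"y":0,"z":-4,"ax":0,"ay":0,"az":0},{"claw":1,"x":0,"y":0,"z":-5,"ax":0,"ay":0,"az":0},{"claw":1,"x":0,"y":0,"z":-6,"ax":0,"ay":0,"az":0},{"claw":1,"x":0,"y":0,"z":-6,"ax":0,"ay":0,"az":0},{"claw":1,"x":0,"y":0,"z":-6,"ax":0,"ay":0,"az":0}]'

```text
t: 11.6
position: [416.1, -284.9, 54.9]
eef_rot: [2.594, 1.769, 0.003]
contact_force: [0.8, 3.5, 8.5]
width: -0.0
grip_force: 4.5
```

The key is fully down (54.9 mm, past the 4 N spring). Release it and retreat upward.

Emit:
step_arm --increments '[{"claw":1,"x":0,"y":0,"z":3,"ax":0,"ay":0,"az":0},{"claw":1,"x":0,"y":0,"z":8,"ax":0,"ay":0,"az":0},{"claw":1,"x":0,"y":0,"z":30,"ax":0,"ay":0,"az":0},{"claw":1,"x":0,"y":0,"z":70,"ax":0,"ay":0,"az":0},{"claw":1,"x":0,"y":0,"z":110,"ax":0,"ay":0,"az":0},{"claw":1,"x":-20,"y":-20,"z":140,"ax":0,"ay":0,"az":0},{"claw":1,"x":-20,"y":-20,"z":140,"ax":0,"ay":0,"az":0},{"claw":1,"x":-20,"y":-20,"z":140,"ax":0,"ay":0,"az":0}]'

```text
t: 12.4
position: [394.6, -305.3, 194.1]
eef_rot: [2.596, 1.767, -0.0]
contact_force: [0.6, 0.1, -1.3]
width: 0.0
grip_force: 0.0
```

```bash
python3 - <<'E'
from h import *
b=snap('side')
cv2.imwrite('pics/c6.png',cv2.resize(b['img'][130:310,170:340],(680,600),interpolation=2)[...,::-1][:600])
E
```

```text
(no output)
```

View pics/c6.png

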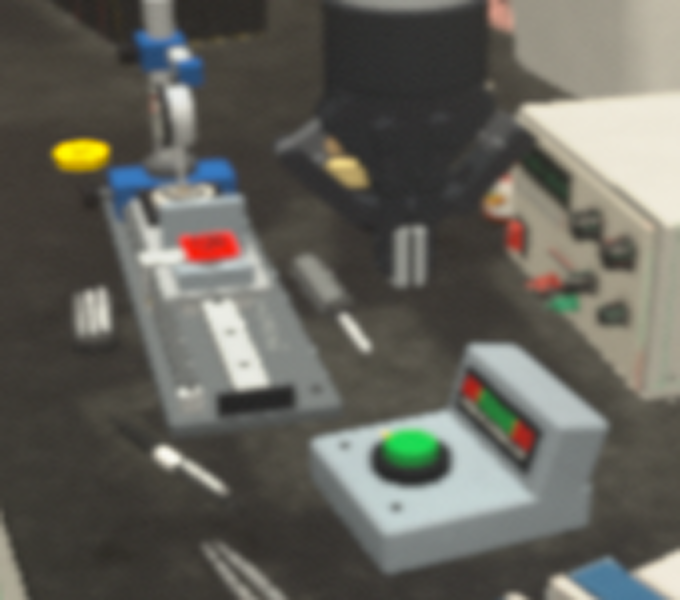

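The picture shows the shuttle at the stop with its pad up at (210,247) in the crop, the green key up at (412,447), the bystanders in place and the arm clear of everything. I hand in.

```bash
python3 -c "
from station import arm
print(arm.hand_in())"
```

```text
the job is handed in; nothing more can be done
None
```

I slid the shuttle to the stop with the pad held down, let the pad spring up, pressed and released the green key, and handed the job in; the last pictures showed it as required, but no verdict came back.

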